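# Unlock the paint carousel, turn the yellow tin to the front and hold it there

### The arm

A 6-joint arm with a two-finger parallel gripper is mounted at the origin on a cart in front of the work surface, level with it; the furniture and walls round the work are solid. World frame = base frame: x ahead of the robot, y to its left, z up, the work surface at z = 0. Lengths are in mm, angles in rad, forces in N, time in s.
With the tool pointing down it reaches from about 275 to 750 mm from the base axis. Payload 10.2 kg.
Tool frame: the origin (TCP) lies midway between the tips of the shut fingers; the grasp point (between the pads) lies bot.grasp_offset behind it (bot.grasp_offset is the distance from the TCP to the grasp point, in mm); z points along the fingers, y is the line along which they close (so a half turn about z gives the same grasp; the last joint's range is limited). The gripper opens to 85 mm and grips with 20 to 120 N. Pads are 22 mm wide; open, the fingers measure 114 mm over their backs; the gripper's body (76 mm by 85 mm) begins 54 mm behind the grasp point. The pads swing forward as they close: fully open they stand 13 mm farther back than shut.
Start: joints at [-0.223, 0.313, 1.498, -0, 1.331, -0.223], TCP at [525.006, -0.013, 231.294] pointing down, gripper open.
Joint ranges: [-2.94, 2.94], [-0.97, 2.17], [0.19, 2.56], [-1.23, 4.37], [0.02, 3.11], [-2.88, 2.88]. Speed limits (rad/s): [2.39, 2.39, 3.01, 3.14, 3.14, 3.14].

### API

Orientations are given as [roll, pitch, yaw] about the fixed x, y, z axes, in that order (R = Rz(yaw) Ry(pitch) Rx(roll)).
In Python, from bench import bot gives the robot as it stands.
- The arm moves only by the tool play_rows, never from a script. Its argument "commands" is a list of rows, each an object with "delta_pos": the shift along the world's x, y, z scaled (see below), a list of three; "delta_rot": the turn, a rotation vector about the world's x, y, z scaled (see below), a list of three. A call has 1 to 5 rows; each row is the pose to reach, as a shift and turn from the pose commanded when the call began; what a row does not reach only later rows make up. The controller multiplies each number of a shift by 0.3 m and each number of a turn by 90 degrees. A row lasts 1/10 s, in which the tool goes at most 50 mm and 8.59 degrees, less where a joint would pass 70% of its speed; a pose out of reach is approached as far as the arm can. A call with a number of a shift or a turn outside -1 to 1 is refused whole. A call with a gripper value outside its range is refused whole. "gripper" is the closure, from 0 (fully open) to 1 (shut), set as the call begins (left out, the last holds). The fingers move at their own pace and stop on an object; the grip force is fixed at half the most. Time passes only in rows, so rows that repeat a pose let the fingers close. It gives the time, the measured TCP pose, the force, the opening and the grip force at its end, in the units of the state.
- bot.read_state(): the state, without advancing time (a new reading comes with each control period).
- bot.capture(name): name is "scene" or "side" or "wrist"; returns a dict with "color" (480x640x3 uint8, red, green, blue), "fov_y" (degrees; the focal length in pixels is half the picture's height over the tangent of half this angle, whatever the lens; pixels are square), "cx", "cy" (the principal point, pixels), "rvec" (rotation vector, rad) and "tvec" (3), from world to camera coordinates, as OpenCV has them; the wrist camera has in their place "tool_from_camera" (4x4, takes a point from camera to tool coordinates, whose origin is the TCP and whose axes are the flange's). Camera axes: x right, y down, z forward; pixel columns grow to the right and rows downward; lengths in mm; the calibration is good to about 2 mm. A picture is of the moment at which its call begins: read the wrist's pose just before it. There is no depth.
- bot.hand_in(): hands the job in; it is judged then, once.
The state is a dict: "clock": time; "joints": joint angles; "qvel": joint speeds; "effort": joint torques, N m; "eef_pos": TCP position; "orientation": TCP orientation; "contact_force": force on the tool from outside, world axes, zero at the start; "wrist_torque": the same for the moment, N m; "width": opening from 0.0 (shut) to 1.0 (fully open); "grip_force": force on a finger pad.
Only numpy, scipy, OpenCV 4.12 (cv2) and the standard library are available. Lean on these libraries where they do the work, as an engineer would, in place of code of your own. Each camera call takes 0.05 s, during which the arm holds its last target. There are 200 camera calls.

### The job

Slide the orange lock grip of the paint carousel all the way out, away from the turntable, and leave it there; then take the black bar handle on top and turn the carousel until the paint tin with the yellow lid stands squarely at the red pointer tab at the front edge of the base. Finish while still gripping the black handle, holding the turntable still in that position with the fingers. Keep all tins standing in their cups and do not disturb the glue bottle, the screw tin or the pliers.

Things in the scene. Friction and masses are not known exactly. Their poses are not given: they have to be found in the camera images.
- carousel: fixed grey base of the paint carousel, foot 160 mm across. Origin: on the turning axis at worktop height; z up. Its -x is the front: a red pointer tab, 46 mm high, 84 mm from the axis; its +y holds the lock arm (46 mm wide, to 167 mm). It carries the white turntable (144 mm, steel rim lugs to 82 mm radius, top at z 26 mm) with six cups, 12 mm high, 50 mm from the axis, 60 degrees apart.
- turn (a joint): turn of the turntable relative to the base, rad, 0 at the start (one cup is then exactly at the pointer), positive counter-clockwise from above, range -6.28 to 6.28. Stays where it is left (friction about 0.06 N m). The lock's tongue blocks it (play about 0.04 rad) until the lock is slid out about 11 mm.
- turntable: the white disc with its cups and rim lugs, 144 mm across. Origin: on the turning axis, at the disc underside, 18 mm above the worktop; z up.
- handle_grip (a point): black upright bar handle on the turntable, over the axis: 56 mm long (its x axis), 12 mm thick (its y axis; pinch across it), 34 mm high. Origin: bar centre, on the turning axis, 106 mm above the worktop; an 18 mm column carries it. Turns with the turntable; at turntable 0 its x is parallel to the base's x. The tins' tops are at 56 mm.
- lock (a joint): slide of the lock along the base's +y direction, m: 0 = locked (tongue fully in), 0.025 = slid fully out, away from the turntable, against its end stop (free). Starts at 0 to 0.004. Stays where it is left; friction about 2 N.
- lock_grip (a point): point inside the orange upright grip of the lock, 12 mm below its top, 55 mm above the worktop. Grip: 14 mm thick along the base's x (pinch here), 22 mm long along the base's y (sliding direction), from 26 to 67 mm above the worktop between rails 27 mm high; 102 mm from the turning axis when locked, 127 mm fully out. Axes parallel to the base's.
- front_spot (a point): fixed point of the base, 50 mm from the axis directly behind the red pointer, at the height of the cup floors (26 mm): the underside of the wanted tin belongs here.
- tin_yellow: the wanted paint tin: striped tinlet 32 mm across, 29 mm high, yellow lid; stands loosely (1.5 mm play) in one of the cups, at the start 60 or 120 degrees to either side of the pointer. Origin: centre of its underside.
- tin_white: same tin with a white lid; starts in the cup at the pointer. Origin: centre of its underside.
- tin_red: same tin with a red lid; starts in the cup opposite the pointer. Origin: centre of its underside.
- tin_blue: same tin with a blue lid, in another cup. Origin: centre of its underside.
- tin_green: same tin with a green lid, in another cup. Origin: centre of its underside.
- tin_black: same tin with a black lid, in another cup. Origin: centre of its underside.
- glue_bottle: bystander: white bottle with a blue cap, 32 mm across, 83 mm high, standing on the worktop beside the carousel, on the side away from the lock. Origin: centre of its underside.
- screw_tin: bystander: round low tin, 54 mm across, 21 mm high. Origin: centre of its underside.
- pliers: bystander: blue-handled pliers, 136 x 44 x 11 mm, lying flat. Origin: centre of the underside.
Things that resemble listed ones, but are neither listed nor needed, are in the scene too. Leave any purple look-alike of the tin_yellow alone.

How it is judged (in metres and radians):
On the way:
1. the lock is slid out to its end (beyond 21 of 25 mm) (value of joint lock above 0.021 m), for 0.2 s.
At the end, for the whole second after the job is handed in: Lock still over 21 of 25 mm out; yellow tin within 8 mm, measured level, of the spot behind the pointer; turntable still (under 0.05 rad/s); fingers press on it with over 2 N, gripping within 45 mm of the black handle's centre; tins upright in their cups; bystanders within 20 mm of their places (horizontal distance between tin_yellow and front_spot below 0.008 m and value of joint lock above 0.021 m and contact force between the fingers and turntable above 2 N and distance between the grasp point and handle_grip below 0.045 m and velocity of joint turn between -0.05 and 0.05 rad/s and z of each of tin_white, tin_yellow, tin_blue, tin_red, tin_green, tin_black in the frame of carousel below 0.032 m and angle between each of tin_white, tin_yellow, tin_blue, tin_red, tin_green, tin_black's own z axis and vertical below 0.15 rad and distance of each of glue_bottle, screw_tin, pliers from where it was at the start of the episode below 0.02 m); the arm keeps its last pose, push and grip.
It fails at once if a tin is lifted out of its cup or tipped (z of any of tin_white, tin_yellow, tin_blue, tin_red, tin_green, tin_black in the frame of carousel above 0.038 m or angle between any of tin_white, tin_yellow, tin_blue, tin_red, tin_green, tin_black's own z axis and vertical above 0.4 rad).
It fails at once if the glue bottle, screw tin or pliers are moved more than 20 mm or the bottle is tipped (distance of any of glue_bottle, screw_tin, pliers from where it was at the start of the episode above 0.02 m or angle between glue_bottle's own z axis and vertical above 0.4 rad).
It also fails if it takes over 58 s, if anything falls off the work surface, if the arm or the gripper's body presses on something with over 40 N, if the wrist force passes 120 N, or if a joint passes its speed limit or range.

## Working session

There is one attempt and no reset: what is moved stays moved. The work goes in short steps, Python scripts to look and compute and a tool call to move; the robot and the scene stay as the last step left them, time stands still between calls to the robot, and variables do not carry over. Pictures are saved under pics/ and viewed, at most 10 in all, crops included, and the job is handed in when it is done.

Besides the shell and the picture viewer there is one more tool, called after "Emit:" in YAML: its name, and indented under it one key for each argument. play_rows: Moves the arm, as the interface text tells. Shifts and turns lie within -1 to 1; 1 stands for 0.3 m of shift or 90 degrees of turn. Its arguments: {"type":"object","properties":{"commands":{"type":"array"},"gripper":{"type":"number"}},"required":["commands"]}

```bash
mkdir -p pics; ls
cat > h.py <<'E'
import numpy as np, cv2, pickle
from bench import bot
def cap(n,f):
    s=bot.read_state(); c=bot.capture(n); cv2.imwrite(f'pics/{f}.png',c['color'][:,:,::-1]); c['state']=s
    pickle.dump(c,open(f'pics/{f}.pkl','wb')); return c
def K(c):
    f=240/np.tan(np.radians(c['fov_y'])/2); return np.array([[f,0,c['cx']],[0,f,c['cy']],[0,0,1]])
def pose(c):
    if 'rvec' in c: return cv2.Rodrigues(np.array(c['rvec'],float))[0],np.array(c['tvec'],float).reshape(3)
    from scipy.spatial.transform import Rotation as Ro
    s=c['state'];T=np.eye(4);T[:3,:3]=Ro.from_euler('xyz',s['orientation']).as_matrix();T[:3,3]=s['eef_pos']
    M=np.linalg.inv(T@np.array(c['tool_from_camera']));return M[:3,:3],M[:3,3]
def onz(c,u,v,z):
    R,t=pose(c);d=R.T@np.linalg.inv(K(c))@[u,v,1];o=-R.T@t;return o+d*(z-o[2])/d[2]
def proj(c,P):
    R,t=pose(c);return cv2.projectPoints(np.array(P,float).reshape(-1,3),cv2.Rodrigues(R)[0],t,K(c),None)[0].reshape(-1,2)
E
python3 - <<'E'
from h import *
for n in ['scene','side','wrist']:
    c=cap(n,n+'0'); print(n,c['fov_y'],-pose(c)[0].T@pose(c)[1])
print(bot.grasp_offset,bot.read_state())
E
```

```text
pics
scene 44.561233607556 [  14.7093747  -733.05846873 1040.15510754]
side 55.76968544410623 [-36.42755236 838.20127843 665.66503152]
wrist 58.49446424077426 [524.92613313  76.38530722 373.35623055]
18.700000000000003 {'clock': 0.15, 'joints': array([-2.23399375e-01,  3.13317960e-01,  1.49827022e+00,  4.13517578e-07,
        1.33101390e+00, -2.23388158e-01]), 'qvel': array([ 0.00010333, -0.00176979, -0.00322853,  0.00036391,  0.00055437,
       -0.0020237 ]), 'effort': array([ 1.79854873e-03, -4.12368500e+01, -2.59796566e+01, -1.57318855e-04,
        3.17765021e-03, -3.62555340e-05]), 'eef_pos': array([5.24798927e+02, 3.39496821e-02, 2.30865460e+02]), 'orientation': array([-3.14060840e+00, -2.24014885e-04,  1.57078490e+00]), 'contact_force': array([-0.21990397,  0.98237552,  0.24902677]), 'wrist_torque': array([-0.00766666,  0.02066919,  0.02984637]), 'grip_force': 0.0, 'width': 0.9983757748283087}
```

View pics/scene0.png

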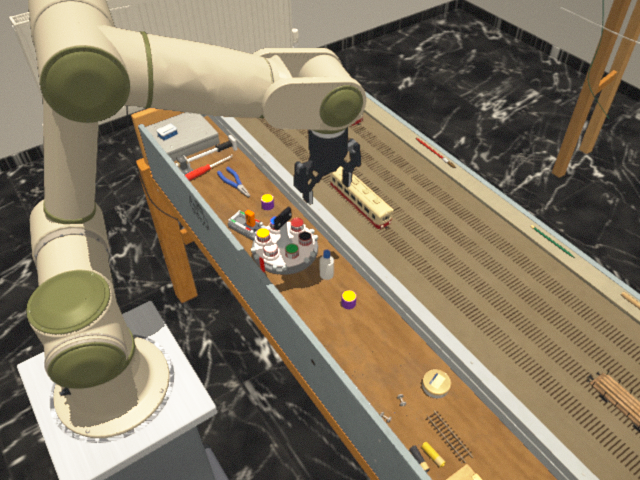

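View pics/wrist0.png

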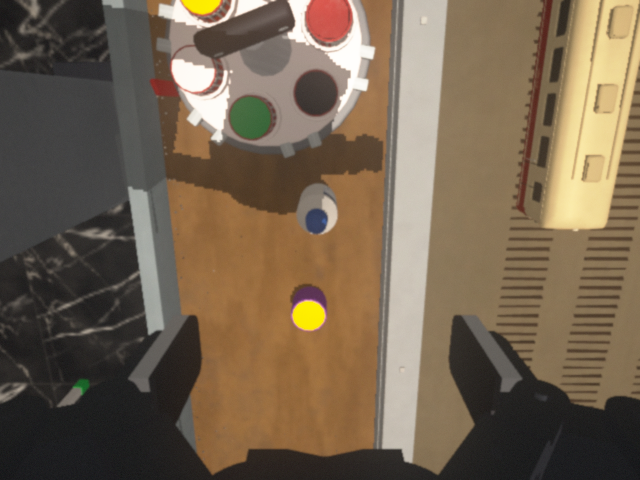

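View pics/side0.png

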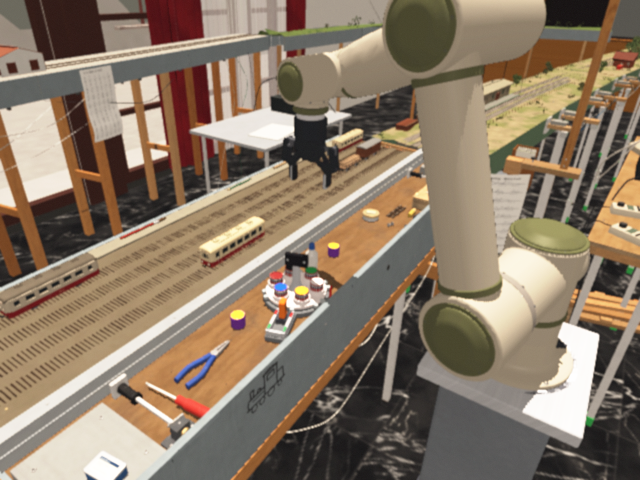

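The wrist view shows the carousel at top left: white lid (194,70), green (251,117), black (316,93), red (328,20), yellow (204,3), red tab (163,88). The bottle is at (317,220), with a purple look-alike below it.

Run:
```python
from h import *
c=pickle.load(open('pics/wrist0.pkl','rb'))
for n,p,z in [('w',(194,70),56),('g',(251,117),56),('b',(316,93),56),('r',(328,20),56),('y',(204,0),56),('tab',(163,88),46),('bar1',(205,45),123),('bar2',(285,17),123),('bot',(317,220),83),('frontwall',(160,250),100),('fw0',(185,330),0),('back',(388,250),20)]:
    print(n,onz(c,*p,z).round(1))
```

```text
w [433.6  99.5  56. ]
g [471.4  68.1  56. ]
b [517.9  84.3  56. ]
r [526.2 130.6  56. ]
y [444.2 142.7  56. ]
tab [407.2  88.1  46. ]
bar1 [460.  107.1 123. ]
bar2 [503.3 120.6 123. ]
bot [518.6  -0.6  83. ]
frontwall [412.9 -17.  100. ]
fw0 [ 386.9 -133.9    0. ]
back [578.9 -44.3  20. ]
```

Emit:
play_rows:
  commands:
    - {"delta_pos":[-0.17,0.3,0.05],"delta_rot":[0,0,0]}
    - {"delta_pos":[-0.17,0.3,0.05],"delta_rot":[0,0,0]}
    - {"delta_pos":[-0.17,0.3,0.05],"delta_rot":[0,0,0]}
    - {"delta_pos":[-0.17,0.3,0.05],"delta_rot":[0,0,0]}
    - {"delta_pos":[-0.17,0.3,0.05],"delta_rot":[0,0,0]}

```text
clock: 0.65
eef_pos: [474.3, 89.4, 246.0]
orientation: [-3.141, 0.0, 1.57]
contact_force: [0.0, -0.2, -0.0]
width: 1.003
grip_force: 0.0
```

Run:
```python
from h import *
c=cap('wrist','w1'); s=c['state']; print(s['clock'],s['eef_pos'],s['orientation'])
```

```text
0.65 [474.34777777  89.37771427 246.01048566] [-3.14125498e+00  2.40744251e-04  1.57041508e+00]
```

View pics/w1.png

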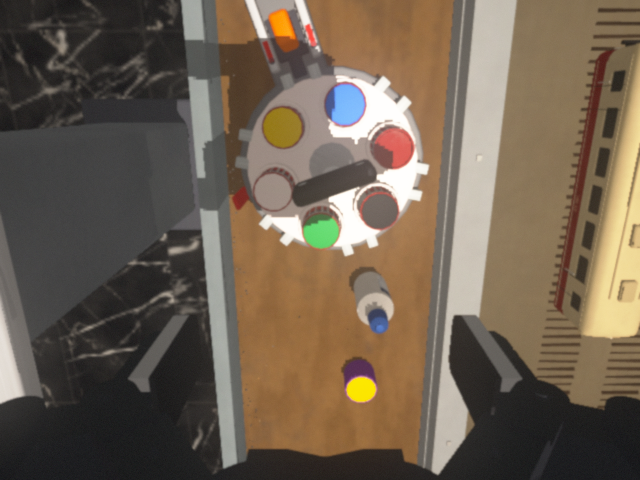

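The view shows the yellow lid at (283,127), blue (345,103), red (391,147), black (378,209), green (321,229), white (273,189), orange lock grip around (283,30), and handle ends at (300,193) and (370,173).

Run:
```python
from h import *
from scipy.optimize import least_squares
c=pickle.load(open('pics/w1.pkl','rb'))
im=c['color']; hsv=cv2.cvtColor(im,cv2.COLOR_RGB2HSV)
m=((hsv[:,:,0]<20)&(hsv[:,:,0]>6)&(hsv[:,:,1]>215)&(hsv[:,:,2]>190)).astype(np.uint8); m[80:]=0
k,l,st,ce=cv2.connectedComponentsWithStats(m); i=1+st[1:,4].argmax(); print(st[i],ce[i])
lid={'y':(283,127),'b':(345,103),'r':(391,147),'k':(378,209),'g':(321,229),'w':(273,189)}
ang={'w':180,'y':120,'b':60,'r':0,'k':-60,'g':-120}
def pts(p):
    a=[np.radians(ang[n])+p[2] for n in lid]
    return np.array([[p[0]+50*np.cos(t),p[1]+50*np.sin(t),55] for t in a])
f=lambda p:(proj(c,pts(p))-np.array(list(lid.values()))).ravel()
r=least_squares(f,[480,115,.33]); x,y,t=r.x; print(r.x,r.fun.round(1))
R=np.array([[np.cos(t),-np.sin(t)],[np.sin(t),np.cos(t)]])
def base(px,py,z): return [*(R@[px,py]+[x,y]),z]
print('tab pred',proj(c,base(-84,0,46)),'handle ends',proj(c,[base(-28,0,123),base(28,0,123)]))
for s in (102,106): 
  print('grip',base(0,s,55),'top corners',proj(c,[base(a,s+b,67) for a,b in((-7,-11),(7,-11),(7,11),(-7,11))]).round(1).tolist())
print('grip out',base(0,127,55),'wall',onz(c,215,240,60),onz(c,190,100,60))
cv2.imwrite('pics/crop.png',cv2.resize(im[0:110,200:360][:,:,::-1],None,fx=4,fy=4))
```

```text
[270  10  25  29 485] [281.50103093  24.2556701 ]
[4.79180378e+02 1.18177898e+02 3.38680572e-01] [-1.4 -1.4 -0.5 -0.6  2.6  0.   1.2  0.7 -0.8  0.7 -1.1  1.1]
tab pred [[234.42941425 201.68808895]] handle ends [[291.40164249 199.11466826]
 [376.12631317 169.48264488]]
grip [np.float64(445.29160129659834), np.float64(214.38367184937215), 55] top corners [[279.2, 50.3], [298.2, 42.9], [286.7, 9.4], [267.4, 17.1]]
grip [np.float64(443.9626296742224), np.float64(218.15644727694792), 55] top corners [[277.1, 44.4], [296.1, 36.9], [284.6, 3.1], [265.2, 10.9]]
grip out [np.float64(436.9855286567487), np.float64(237.96351827172066), 55] wall [385.34496669  61.92312958  60.        ] [375.39507728 169.12645348  60.        ]
```

View pics/crop.png

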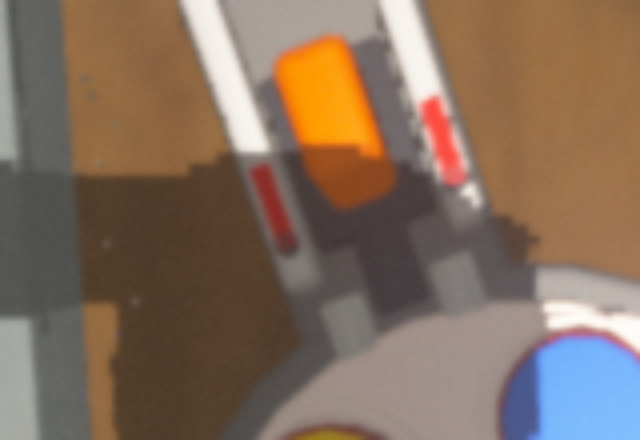

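Run:
```python
from h import *
c=pickle.load(open('pics/w1.pkl','rb'))
g=cv2.cvtColor(c['color'],cv2.COLOR_RGB2HSV)
print(g[250,180:260:3].tolist())
print(onz(c,217,20,0)[:2]); 
for u in (205,): print([(z,onz(c,u,20,z)[:1].round(0)) for z in (0,30,60,90,120)])
print(onz(c,230,250,0)[:2]); 
for u in (214,): print([(z,onz(c,u,250,z)[:1].round(0)) for z in (0,30,60,90,120)])
```

```text
[[15, 36, 157], [19, 38, 142], [17, 36, 133], [14, 32, 119], [19, 30, 92], [17, 33, 70], [20, 39, 59], [9, 32, 56], [36, 9, 148], [45, 9, 172], [45, 9, 170], [55, 9, 170], [45, 12, 173], [47, 11, 168], [45, 10, 104], [40, 7, 104], [36, 13, 101], [19, 27, 104], [14, 136, 154], [15, 138, 157], [15, 140, 157], [16, 141, 157], [15, 139, 158], [15, 138, 155], [15, 139, 152], [16, 144, 149], [15, 139, 158]]
[385.38701528 232.1225246 ]
[(0, array([376.])), (30, array([383.])), (60, array([391.])), (90, array([398.])), (120, array([406.]))]
[382.68162652  32.8942289 ]
[(0, array([367.])), (30, array([376.])), (60, array([384.])), (90, array([392.])), (120, array([400.]))]
```

Emit:
play_rows:
  commands:
    - {"delta_pos":[-0.1,0.417,0],"delta_rot":[0,0,0.2156]}
    - {"delta_pos":[-0.1,0.417,0],"delta_rot":[0,0,0.2156]}
    - {"delta_pos":[-0.1,0.417,0],"delta_rot":[0,0,0.2156]}
    - {"delta_pos":[-0.1,0.417,0],"delta_rot":[0,0,0.2156]}
    - {"delta_pos":[-0.1,0.417,0],"delta_rot":[0,0,0.2156]}
  gripper: 0.55

```text
clock: 1.2
eef_pos: [444.5, 214.5, 245.9]
orientation: [-3.141, 0.0, 1.909]
contact_force: [0.1, -0.5, 0.2]
width: 0.453
grip_force: 0.0
```

Emit:
play_rows:
  commands:
    - {"delta_pos":[0.003,0,-0.15],"delta_rot":[0,0,0]}
    - {"delta_pos":[0.003,0,-0.3],"delta_rot":[0,0,0]}
    - {"delta_pos":[0.003,0,-0.45],"delta_rot":[0,0,0]}
    - {"delta_pos":[0.003,0,-0.58],"delta_rot":[0,0,0]}
    - {"delta_pos":[0.003,0,-0.68],"delta_rot":[0,0,0]}

```text
clock: 1.7
eef_pos: [444.8, 213.2, 39.9]
orientation: [-3.139, -0.0, 1.906]
contact_force: [-0.2, -0.5, 0.4]
width: 0.452
grip_force: 0.0
```

Emit:
play_rows:
  commands:
    - {"delta_pos":[0,0,0],"delta_rot":[0,0,0]}
    - {"delta_pos":[0,0,0],"delta_rot":[0,0,0]}
    - {"delta_pos":[0,0,0],"delta_rot":[0,0,0]}
    - {"delta_pos":[0,0,0],"delta_rot":[0,0,0]}
    - {"delta_pos":[0,0,0],"delta_rot":[0,0,0]}
  gripper: 1

```text
clock: 2.2
eef_pos: [445.1, 215.0, 42.7]
orientation: [3.141, 0.0, 1.909]
contact_force: [2.4, -1.5, -12.9]
width: 0.151
grip_force: 60.7
```

Emit:
play_rows:
  commands:
    - {"delta_pos":[-0.006,0.017,0],"delta_rot":[0,0,0]}
    - {"delta_pos":[-0.012,0.034,0],"delta_rot":[0,0,0]}
    - {"delta_pos":[-0.018,0.051,0],"delta_rot":[0,0,0]}
    - {"delta_pos":[-0.024,0.068,0],"delta_rot":[0,0,0]}
    - {"delta_pos":[-0.028,0.079,0],"delta_rot":[0,0,0]}

```text
clock: 2.7
eef_pos: [438.3, 234.5, 42.2]
orientation: [-3.141, 0.01, 1.913]
contact_force: [18.9, -57.5, -15.1]
width: 0.148
grip_force: 60.6
```

Emit:
play_rows:
  commands:
    - {"delta_pos":[-0.001,0.003,0],"delta_rot":[0,0,0]}
    - {"delta_pos":[-0.001,0.003,0],"delta_rot":[0,0,0]}
    - {"delta_pos":[-0.001,0.003,0],"delta_rot":[0,0,0]}

```text
clock: 3.0
eef_pos: [438.4, 234.4, 42.3]
orientation: [-3.141, 0.01, 1.911]
contact_force: [13.8, -46.9, -11.5]
width: 0.151
grip_force: 60.9
```

Emit:
play_rows:
  commands:
    - {"delta_pos":[0,-0.002,0],"delta_rot":[0,0,0]}
    - {"delta_pos":[0,-0.002,0],"delta_rot":[0,0,0]}
    - {"delta_pos":[0,-0.002,0],"delta_rot":[0,0,0]}
    - {"delta_pos":[0,-0.002,0],"delta_rot":[0,0,0]}
  gripper: 0.55

```text
clock: 3.4
eef_pos: [436.3, 239.8, 42.8]
orientation: [3.141, -0.0, 1.91]
contact_force: [-0.5, 0.4, -0.4]
width: 0.45
grip_force: 0.0
```

Emit:
play_rows:
  commands:
    - {"delta_pos":[0,0,0.15],"delta_rot":[0,0,0]}
    - {"delta_pos":[0,0,0.3],"delta_rot":[0,0,0]}
    - {"delta_pos":[0.05,-0.15,0.45],"delta_rot":[0,0,0]}
    - {"delta_pos":[0.07,-0.3,0.6],"delta_rot":[0,0,-0.1]}
    - {"delta_pos":[0.07,-0.3,0.7],"delta_rot":[0,0,-0.15]}

```text
clock: 3.9
eef_pos: [456.4, 149.3, 248.9]
orientation: [-3.14, 0.0, 1.668]
contact_force: [1.0, -0.5, -0.6]
width: 0.45
grip_force: 0.0
```

Run:
```python
from h import *
c=cap('wrist','w2'); s=c['state']; print(s['clock'],s['eef_pos'],s['orientation'])
x,y,t=479.2,118.2,.3387
R=np.array([[np.cos(t),-np.sin(t)],[np.sin(t),np.cos(t)]])
def base(px,py,z): return [*(R@[px,py]+[x,y]),z]
for q in (123,127): print(q,proj(c,[base(a,q+b,67) for a,b in((-7,-11),(7,-11),(7,11),(-7,11))]).round(1).tolist())
ctr=proj(c,base(0,127,67))[0].astype(int); print(ctr)
P=proj(c,[base(a,127+b,67) for a,b in((-7,-11),(7,-11),(7,11),(-7,11))])
im=c['color'].copy()
x0,y0=max(ctr[0]-80,0),max(ctr[1]-60,0); 
big=cv2.resize(im[y0:y0+120,x0:x0+160],None,fx=4,fy=4)
cv2.polylines(big,[((P-[x0,y0])*4).astype(np.int32)],True,(0,255,255),1)
cv2.imwrite('pics/crop2.png',big[:,:,::-1]); print(x0,y0)
```

```text
3.9 [456.35958201 149.29977526 248.91650057] [-3.13980538e+00  1.14255837e-04  1.66819115e+00]
123 [[306.8, 108.4], [325.5, 103.5], [318.1, 71.8], [299.0, 76.9]]
127 [[305.4, 102.7], [324.2, 97.8], [316.7, 66.0], [297.5, 71.1]]
[310  84]
230 24
```

View pics/crop2.png

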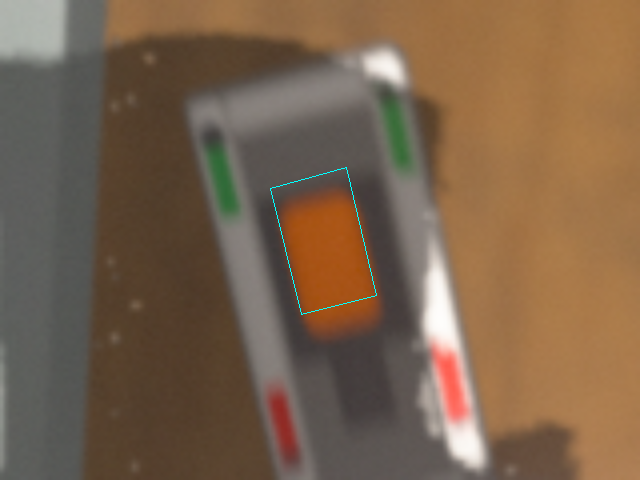

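The grip appears about 4 mm short of the predicted end outline; I'll measure its travel numerically in both images.

Run:
```python
from h import *
x,y,t=479.2,118.2,.3387
R=np.array([[np.cos(t),-np.sin(t)],[np.sin(t),np.cos(t)]])
def loc(c,p,z): return ((onz(c,*p,z)[:2]-[x,y])@R).round(1)
for f in ('w1','w2'):
    c=pickle.load(open(f'pics/{f}.pkl','rb')); hsv=cv2.cvtColor(c['color'],cv2.COLOR_RGB2HSV).astype(int)
    H,S,V=hsv[...,0],hsv[...,1],hsv[...,2]
    for n,m in (('orange',(H>5)&(H<14)&(S>200)&(V>100)),('red',((H<4)|(H>175))&(S>150)&(V>90)),('green',(H>45)&(H<80)&(S>100)&(V>60))):
        k,l,st,ce=cv2.connectedComponentsWithStats(m.astype(np.uint8))
        for i in range(1,k):
            if st[i,4]>25:
                q=loc(c,ce[i],67 if n=='orange' else 27)
                if 80<q[1]<170: print(f,n,st[i,4],ce[i].round(1),q)
    m=((H>5)&(H<14)&(S>200)&(V>100))|((H>5)&(H<18)&(S>215)&(V>190))
    ys,xs=np.nonzero(m); pts=np.array([loc(c,(a,b),67) for a,b in zip(xs,ys)]); pts=pts[(abs(pts[:,0])<15)&(pts[:,1]>80)&(pts[:,1]<150)]
    print(f,np.percentile(pts,[1,50,99],axis=0).tolist())
```

```text
w1 orange 128 [285.   38.7] [-0.6 96.5]
w1 red 67 [309.6  32.9] [ 17.1 100.2]
w1 red 60 [267.4  49.8] [-17.9  99.9]
w1 [[-6.5, 90.637], [-0.45, 100.65], [6.463, 114.0]]
w2 orange 502 [312.  89.] [ -0.  123.9]
w2 red 37 [342.3 119.6] [17.3 96.6]
w2 red 44 [300.2 129.2] [-18.2  97.5]
w2 green 41 [328.9  57.3] [ 17.8 145.1]
w2 green 51 [285.3  68.8] [-17.7 145.3]
w2 [[-6.3, 114.40100000000001], [-0.05, 124.0], [6.3, 133.2]]
```

After correcting by the fixed red marks, the grip sits at about 127 mm, and it took 50 N against the stop, so the lock is fully out. Next is the handle.

Emit:
play_rows:
  commands:
    - {"delta_pos":[0.076,-0.104,-0.05],"delta_rot":[0,0,-0.09]}
    - {"delta_pos":[0.076,-0.104,-0.1],"delta_rot":[0,0,-0.18]}
    - {"delta_pos":[0.076,-0.104,-0.15],"delta_rot":[0,0,-0.27]}
    - {"delta_pos":[0.076,-0.104,-0.15],"delta_rot":[0,0,-0.36]}
    - {"delta_pos":[0.076,-0.104,-0.15],"delta_rot":[0,0,-0.45]}

```text
clock: 4.45
eef_pos: [479.5, 120.1, 202.7]
orientation: [-3.141, 0.0, 0.962]
contact_force: [-1.1, 0.0, 0.1]
width: 0.451
grip_force: 0.0
```

Emit:
play_rows:
  commands:
    - {"delta_pos":[0,0,0],"delta_rot":[0,0,-0.09]}
    - {"delta_pos":[0,0,0],"delta_rot":[0,0,-0.18]}
    - {"delta_pos":[0,0,0],"delta_rot":[0,0,-0.27]}
    - {"delta_pos":[0,0,0],"delta_rot":[0,0,-0.36]}
    - {"delta_pos":[0,0,0],"delta_rot":[0,0,-0.397]}

```text
clock: 4.95
eef_pos: [479.7, 120.2, 203.1]
orientation: [-3.142, -0.001, 0.34]
contact_force: [0.1, -0.0, 0.4]
width: 0.447
grip_force: 0.0
```

Emit:
play_rows:
  commands:
    - {"delta_pos":[0,0,0],"delta_rot":[0,0,0]}
    - {"delta_pos":[0,0,0],"delta_rot":[0,0,0]}

```text
clock: 5.15
eef_pos: [479.6, 120.0, 203.1]
orientation: [-3.142, -0.0, 0.346]
contact_force: [0.1, -0.8, 0.3]
width: 0.449
grip_force: 0.0
```

Run:
```python
from h import *
c=cap('wrist','w3'); s=c['state']; print(s['clock'],s['eef_pos'],s['orientation'],s['joints'])
im=c['color'].copy()
x,y,t=479.2,118.2,.3387
R=np.array([[np.cos(t),-np.sin(t)],[np.sin(t),np.cos(t)]])
P=proj(c,[[*(R@[a,b]+[x,y]),123] for a,b in((-28,-6),(28,-6),(28,6),(-28,6))])
cv2.polylines(im,[P.astype(np.int32)],True,(0,255,255),1)
cv2.imwrite('pics/w3o.png',im[:,:,::-1])
```

```text
5.15 [479.64893393 119.98291651 203.05783328] [-3.14153821e+00 -2.12752625e-04  3.45886784e-01] [7.60627695e-03 2.70267156e-01 1.63109932e+00 1.28956968e-04
 1.24004355e+00 1.23247395e+00]
```

View pics/w3o.png

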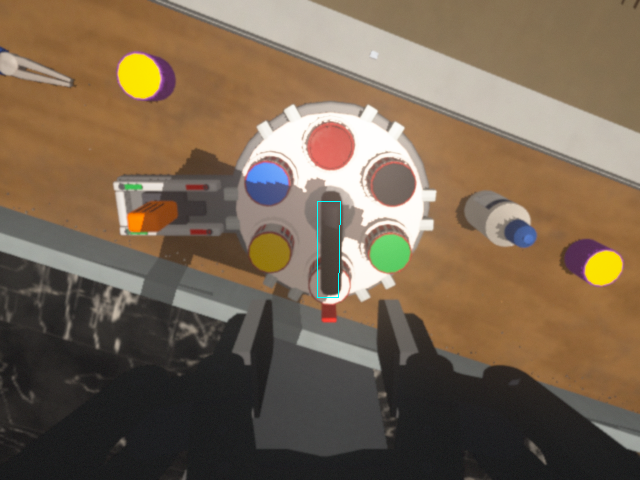

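The handle (columns 320–341, rows 190–296) matches the predicted outline. The lock sits out by the green marks. I'll descend and grip.

Emit:
play_rows:
  commands:
    - {"delta_pos":[0.002,-0.004,-0.13],"delta_rot":[0,0,0]}
    - {"delta_pos":[0.002,-0.004,-0.25],"delta_rot":[0,0,0]}
    - {"delta_pos":[0.002,-0.004,-0.33],"delta_rot":[0,0,0]}
    - {"delta_pos":[0.002,-0.004,-0.377],"delta_rot":[0,0,0]}
    - {"delta_pos":[0.002,-0.004,-0.377],"delta_rot":[0,0,0]}

```text
clock: 5.7
eef_pos: [479.3, 118.5, 88.3]
orientation: [-3.14, 0.003, 0.345]
contact_force: [-0.6, 0.4, 0.4]
width: 0.446
grip_force: 0.0
```

Emit:
play_rows:
  commands:
    - {"delta_pos":[0,0,0],"delta_rot":[0,0,0]}
    - {"delta_pos":[0,0,0],"delta_rot":[0,0,0]}
    - {"delta_pos":[0,0,0],"delta_rot":[0,0,0]}
    - {"delta_pos":[0,0,0],"delta_rot":[0,0,0]}
    - {"delta_pos":[0,0,0],"delta_rot":[0,0,0]}
  gripper: 1

```text
clock: 6.2
eef_pos: [481.7, 117.2, 91.6]
orientation: [3.138, -0.003, 0.344]
contact_force: [1.9, -10.6, 2.7]
width: 0.13
grip_force: 87.0
```

Emit:
play_rows:
  commands:
    - {"delta_pos":[0,0,0],"delta_rot":[0,0,0.03]}
    - {"delta_pos":[0,0,0],"delta_rot":[0,0,0.07]}
    - {"delta_pos":[0,0,0],"delta_rot":[0,0,0.12]}
    - {"delta_pos":[0,0,0],"delta_rot":[0,0,0.17]}
    - {"delta_pos":[0,0,0],"delta_rot":[0,0,0.22]}

```text
clock: 6.7
eef_pos: [481.4, 117.6, 91.6]
orientation: [3.139, -0.002, 0.692]
contact_force: [0.9, -6.1, 4.8]
width: 0.133
grip_force: 87.2
```

Turning freely.

Emit:
play_rows:
  commands:
    - {"delta_pos":[0,0,0],"delta_rot":[0,0,0.05]}
    - {"delta_pos":[0,0,0],"delta_rot":[0,0,0.1]}
    - {"delta_pos":[0,0,0],"delta_rot":[0,0,0.15]}
    - {"delta_pos":[0,0,0],"delta_rot":[0,0,0.2]}
    - {"delta_pos":[0,0,0],"delta_rot":[0,0,0.25]}

```text
clock: 7.2
eef_pos: [480.9, 118.0, 91.6]
orientation: [3.14, -0.0, 1.085]
contact_force: [-3.0, -4.2, 6.9]
width: 0.133
grip_force: 87.6
```

Emit:
play_rows:
  commands:
    - {"delta_pos":[0,0,0],"delta_rot":[0,0,0.05]}
    - {"delta_pos":[0,0,0],"delta_rot":[0,0,0.1]}
    - {"delta_pos":[0,0,0],"delta_rot":[0,0,0.15]}
    - {"delta_pos":[0,0,0],"delta_rot":[0,0,0.18]}
    - {"delta_pos":[0,0,0],"delta_rot":[0,0,0.197]}

```text
clock: 7.7
eef_pos: [480.4, 118.1, 91.5]
orientation: [3.141, 0.0, 1.393]
contact_force: [-5.3, -3.9, 8.0]
width: 0.131
grip_force: 88.0
```

Emit:
play_rows:
  commands:
    - {"delta_pos":[0,0,0],"delta_rot":[0,0,0]}
    - {"delta_pos":[0,0,0],"delta_rot":[0,0,0]}
    - {"delta_pos":[0,0,0],"delta_rot":[0,0,0]}

```text
clock: 8.0
eef_pos: [480.4, 118.1, 91.5]
orientation: [3.141, 0.0, 1.392]
contact_force: [-4.9, -3.3, 7.7]
width: 0.128
grip_force: 88.0
```

Run:
```python
from h import *
c=cap('wrist','w4'); s=c['state']; print(s['eef_pos'],s['orientation'],s['qvel'])
c=cap('scene','s4'); c=c['color']
cv2.imwrite('pics/s4c.png',cv2.resize(c[180:300,215:345][:,:,::-1],None,fx=4.5,fy=4.5,interpolation=cv2.INTER_CUBIC))
```

```text
[480.41293338 118.11545055  91.53890377] [3.14075620e+00 4.46644123e-04 1.39167641e+00] [-0.00097476  0.00090478 -0.00108074  0.00040586 -0.00032731 -0.00170662]
```

View pics/w4.png

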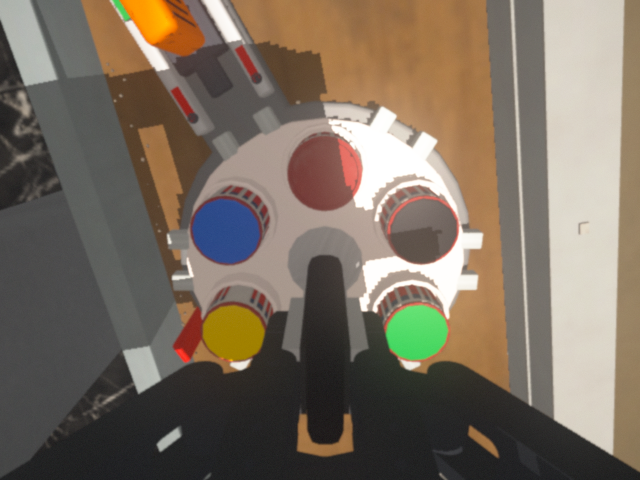

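View pics/s4c.png

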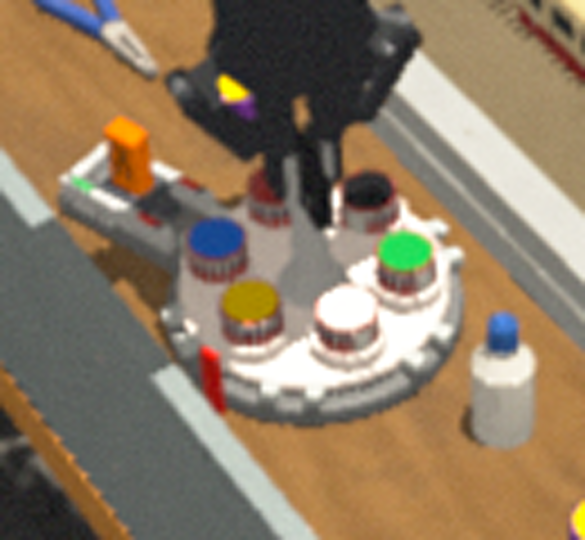

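The yellow lid (234,332) sits by the red tab (188,335). I'll check the angle numerically.

Run:
```python
from h import *
from scipy.optimize import least_squares
c=pickle.load(open('pics/w4.pkl','rb'))
lid={'y':(234,332),'b':(226,231),'r':(325,172),'k':(423,229),'g':(416,332)}
ang={'y':180,'b':120,'r':60,'k':0,'g':-120+60}
def f(p): return (proj(c,[[p[0]+50*np.cos(np.radians(ang[n])+p[2]),p[1]+50*np.sin(np.radians(ang[n])+p[2]),55] for n in lid])-np.array(list(lid.values()))).ravel()
r=least_squares(f,[480,118,.33]); print(r.x,r.fun.round(1))
x,y,t=r.x; R=np.array([[np.cos(t),-np.sin(t)],[np.sin(t),np.cos(t)]])
print('tab loc', [((onz(c,u,v,z)[:2]-[x,y])@R).round(1).tolist() for u,v,z in ((180,352,46),(193,310,15))])
print([((onz(c,u,v,27)[:2]-[x,y])@R).round(1).tolist() for u,v in ((184,106),(249,63))])
print(bot.read_state()['clock'])
```

```text
[4.79973558e+02 1.17505654e+02 3.47848445e-01] [-1.   0.4 -0.8 -0.7 -0.6  0.4  1.2  0.5  1.3 -0.2]
tab loc [[-83.6, 0.8], [-81.5, 8.3]]
[[-17.7, 98.8], [18.3, 99.1]]
8.1
```

```bash
python3 -c "
from bench import bot
print(bot.hand_in())"
```

```text
the job is handed in; nothing more can be done
None
```

I handed the job in with the lock slid out to its stop, the yellow tin within about 1 mm of the spot behind the red pointer, and the fingers still gripping the black handle at about 88 N; the hand-in returned no verdict.

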